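# Set the fruit pots in their nests

## Task

Set each of the four sealed fruit pots down in the nest that matches it in both shape and colour: round pots in the round nests and square pots in the square ones, red lid on red floor and yellow lid on yellow floor, each sitting flat inside its rim. Keep the pots upright and do not drop them, and leave the tape roll and the scale where they are.

Things in the scene. Friction and masses are not known exactly. Their poses are not given: they have to be found in the camera images.
- round_pot_red: sealed round pot of preserved fruit: clear wall, red lid with a small white sticker in the middle; an upright straight cylinder 58 mm in diameter and 52 mm high, 85 to 170 g, loose. Origin: centre of its underside; z up.
- square_pot_red: sealed square pot of preserved fruit: clear wall, red lid with a small white sticker in the middle; 54 x 54 mm with straight upright sides, 52 mm high, 85 to 170 g, loose. Origin: centre of its underside; x and y square to its sides, z up.
- round_pot_yellow: sealed round pot of preserved fruit: clear wall, yellow lid with a small white sticker in the middle; an upright straight cylinder 58 mm in diameter and 52 mm high, 85 to 170 g, loose. Origin: centre of its underside; z up.
- square_pot_yellow: sealed square pot of preserved fruit: clear wall, yellow lid with a small white sticker in the middle; 54 x 54 mm with straight upright sides, 52 mm high, 85 to 170 g, loose. Origin: centre of its underside; x and y square to its sides, z up.
- round_nest_red: shallow round white nest with a red floor, fixed to the bench: 86 mm outside and 76 mm inside diameter, rim 14 mm above the bench, inner floor 4 mm above the bench. Origin: centre of its underside, on the bench; z up.
- square_nest_red: shallow square white nest with a red floor, fixed to the bench: 80 x 80 mm outside, 70 x 70 mm inside, rim 14 mm and inner floor 5 mm above the bench. Origin: centre of its underside, on the bench; x and y square to its sides, z up.
- round_nest_yellow: shallow round white nest with a yellow floor, fixed to the bench: 86 mm outside and 76 mm inside diameter, rim 14 mm above the bench, inner floor 4 mm above the bench. Origin: centre of its underside, on the bench; z up.
- square_nest_yellow: shallow square white nest with a yellow floor, fixed to the bench: 80 x 80 mm outside, 70 x 70 mm inside, rim 14 mm and inner floor 5 mm above the bench. Origin: centre of its underside, on the bench; x and y square to its sides, z up.
- tape_roll: bystander, loose: roll of brown packing tape lying flat, 96 mm across with a 76 mm hole, 46 mm high. Origin: centre of its underside.
- scale: bystander, loose: blue kitchen scale, foot 130 x 130 mm, round pan 130 mm across on top, 125 mm high. Origin: centre of its underside.

How it is judged:
By the outcome, as a careful person would: the job done as asked, in the order asked, and still so for the second after the job is handed in, with the robot touching nothing.
It also fails if it takes over 96 s, if anything falls off the work surface, if the arm or the gripper's body presses on something with over 40 N, if the wrist force passes 120 N, or if a joint passes its speed limit or range.

## Robot

A 6-joint arm with a two-finger parallel gripper is mounted at the origin on the work surface. World frame = base frame: x ahead of the robot, y to its left, z up, the work surface at z = 0. Lengths are in m, angles in rad, forces in N, time in s.
With the tool pointing down it reaches from about 0.4 to 0.925 m from the base axis. Payload 3.4 kg.
Tool frame: the origin (TCP) lies at the very end of the fingers, on their centre line; the grasp point (between the pads) lies robot.hold_point_z behind it (robot.hold_point_z is the distance from the TCP to the grasp point, in m); z points along the fingers, x is the direction in which the jaws open and shut, and the axes are right-handed (so a half turn about z gives the same grasp; the last joint's range is limited). The gripper opens to 85 mm and grips with 20 to 120 N. Pads are 22 mm wide; open, the fingers measure 114 mm over their backs; the gripper's body (76 mm by 85 mm) begins 54 mm behind the grasp point. The pads swing forward as they close: fully open they stand 13 mm farther back than shut.
Start: joints at [-0.073, 0.307, 1.506, -0, 1.328, -0.073], TCP at [0.575, -0, 0.231] pointing down, gripper open.
Joint ranges: [-3.12, 3.12], [-1.05, 2.28], [0.14, 2.33], [-1.42, 4.57], [0.1, 2.73], [-2.68, 2.68]. Speed limits (rad/s): [2.57, 2.57, 3.14, 3.14, 3.14, 3.14].

## Interface

Orientations are given as a unit quaternion [x, y, z, w].
In Python, from station import monitor, viewer, robot gives the robot as it stands.
- The arm moves only by the shell command python3 -m creep 'ROWS' [FORCE]. ROWS is text: rows parted by semicolons, each of 7 numbers parted by spaces: the turn, a rotation vector about the tool's x, y, z in degrees, then the shift along the tool's x, y, z in m, then the finger opening in m, from 0 to 0.0854. In form: ax ay az x y z fingers; .... A call has 1 to 20 rows; each row shifts and turns the commanded pose from where the row before left it, along the tool's axes as they then stand; what a row does not reach is not made up. A row lasts 1/8 s, in which the tool goes at most 62.5 mm and 10.7 degrees, less where a joint would pass 70% of its speed; a pose out of reach is approached as far as the arm can. A call is refused whole if a number of a shift passes 0.0625 or a number of a turn 10.7, either way. A call with a gripper value outside its range is refused whole. The fingers move at their own pace and stop on an object; FORCE is the grip in N (left out, the last holds). Time passes only in rows, so rows that do not move let the fingers close. It gives the time, the measured TCP pose, the force and the opening at its end, in the units of the state.
- monitor.get_obs(): the state, without advancing time (a new reading comes with each control period).
- viewer.snapshot(name): name is "scene" or "side" or "wrist"; returns a dict with "img" (400x640x3 uint8, blue, green, red), "depth" (400x640 float32, m along the optical axis (not along the pixel's ray), 0 where there is no reading), "fovy" (degrees; the focal length in pixels is half the picture's height over the tangent of half this angle, whatever the lens; pixels are square), "cx", "cy" (the principal point, pixels), "position" and "rotation" of the camera in the world. Camera axes: x right, y down, z forward; pixel columns grow to the right and rows downward; lengths in m; the calibration is good to about 2 mm. A picture is of the moment at which its call begins.
- robot.close_job(): hands the job in, once; it reports no verdict.
The state is a dict: "t": time; "joint_pos": joint angles; "qvel": joint speeds; "joint_efforts": joint torques, N m; "tcp_pos": TCP position; "ee_rot": TCP orientation; "contact_force": force on the tool from outside, world axes, zero at the start; "moment": the same for the moment, N m; "opening": finger opening in m.
Only numpy, scipy, OpenCV 4.12 (cv2) and the standard library are available. Lean on these libraries where they do the work, as an engineer would, in place of code of your own. Each camera call takes 0.05 s, during which the arm holds its last target. There are 200 camera calls.

## Working session

There is one attempt and no reset: what is moved stays moved. The work goes in short steps, Python scripts to look and compute and a shell command to move; the robot and the scene stay as the last step left them, time stands still between calls to the robot, and variables do not carry over. Pictures are saved under pics/ and viewed, about 12 in all and at most 16, crops included, and the job is handed in when it is done.

```bash
mkdir -p pics; ls; python3 - <<'E'
from station import monitor, viewer, robot
import cv2,numpy as np
o=monitor.get_obs(); print({k:np.round(v,3) for k,v in o.items()}, robot.hold_point_z)
for n in ("scene","side"):
    s=viewer.snapshot(n); cv2.imwrite(f"pics/{n}0.png",s["img"]); np.savez(f"{n}0.npz",**s); print(n,s["position"],np.round(s["rotation"],3).tolist(),s["fovy"],s["cx"],s["cy"])
E
```

```text
pics
{'t': np.float64(0.0), 'joint_pos': array([-0.073,  0.308,  1.508, -0.   ,  1.328, -0.073]), 'qvel': array([-0.001,  0.   , -0.001, -0.001,  0.003,  0.   ]), 'joint_efforts': array([-2.0000e-03, -4.5756e+01, -2.5192e+01, -0.0000e+00,  1.3000e-02,
       -0.0000e+00]), 'tcp_pos': array([0.574, 0.   , 0.23 ]), 'ee_rot': array([ 1.   ,  0.   , -0.001, -0.   ]), 'contact_force': array([ 0.314,  0.098, -0.082]), 'moment': array([-0.039,  0.03 , -0.033]), 'opening': np.float64(0.085)} 0.0187
scene [ 0.96243982 -0.69420792  0.71610776] [0.88, 0.238, -0.111, -0.397] 56.06202716444772 314.20319593105006 197.7527899791543
side [0.13356878 0.99185583 1.04099143] [-0.193, 0.895, -0.396, 0.079] 47.18545784441126 317.5456297076101 194.20394211155516
```

View pics/scene0.png

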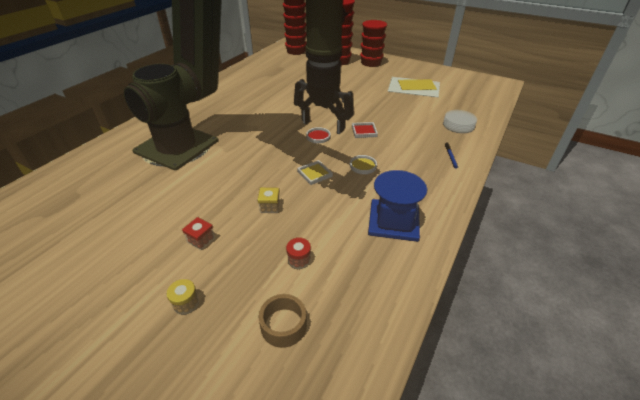

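View pics/side0.png

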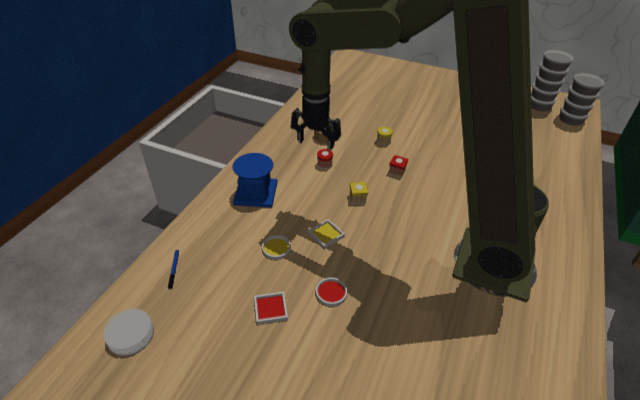

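The scene view shows these pots: square yellow (269,199), square red (198,231), round red (298,250) and round yellow (182,294). The nests are round red (318,134), square red (365,129), square yellow (314,173) and round yellow (364,164). The side view shows all eight as well, with the yellow nests at (276,246) and (328,232). The tape roll is at (283,318) in the scene view, and the scale is near (397,205).

```bash
cat >h.py <<'E'
import numpy as np,cv2
from scipy.spatial.transform import Rotation as R
def rays(s,uv):
    f=200/np.tan(np.radians(s["fovy"])/2); uv=np.atleast_2d(uv).astype(float)
    d=np.c_[(uv[:,0]-s["cx"])/f,(uv[:,1]-s["cy"])/f,np.ones(len(uv))]
    return d@R.from_quat(s["rotation"]).as_matrix().T
def plane(s,uv,z):
    d=rays(s,uv); p=np.asarray(s["position"]); return p+d*((z-p[2])/d[:,2])[:,None]
def cloud(s,uv):
    uv=np.atleast_2d(uv).astype(int); dep=np.asarray(s["depth"])[uv[:,1],uv[:,0]]
    return np.asarray(s["position"])+rays(s,uv)*dep[:,None]
def masks(img):
    h=cv2.cvtColor(img,cv2.COLOR_BGR2HSV)
    y=cv2.inRange(h,(22,150,90),(35,255,255))
    r=cv2.inRange(h,(0,190,90),(6,255,255))|cv2.inRange(h,(172,190,90),(180,255,255))
    return dict(red=r,yel=y)
E
python3 - <<'E'
from h import *
for n in ("scene","side"):
    s=dict(np.load(n+"0.npz")); print(n)
    for c,m in masks(s["img"]).items():
        cs,_=cv2.findContours(m,cv2.RETR_EXTERNAL,cv2.CHAIN_APPROX_NONE)
        for k in cs:
            if cv2.contourArea(k)<80: continue
            k=k[:,0]; 
            g=np.zeros_like(m); cv2.drawContours(g,[k[:,None]],-1,255,-1); uv=np.argwhere(g)[:,::-1]
            p=cloud(s,uv); z=np.median(p[:,2]); zz=.052 if z>.03 else .0045
            q=plane(s,uv[p[:,2]>.046] if z>.03 else uv,zz)[:,:2]
            if z>.1 or np.abs(q).max()>1.2: continue
            mr=cv2.minAreaRect((q*1000).astype(np.float32))
            print(c,k.mean(0).round(),"zmed",z.round(4),"xy",q.mean(0).round(4),"rect",np.round(mr[0],1),np.round(mr[1],1),round(mr[2],1),"sd",p[:,2].std().round(4))
    m=cv2.inRange(cv2.cvtColor(s["img"],cv2.COLOR_BGR2HSV),(110,120,40),(128,255,255)); uv=np.argwhere(m)[:,::-1];p=cloud(s,uv);p=p[(p[:,2]>.11)&(p[:,2]<.14)&(p[:,0]>.3)&(p[:,0]<1.1)]
    print("pan",p.min(0),p.max(0))
E
```

```text
scene
red [298. 247.] zmed 0.0526 xy [ 0.6325 -0.2148] rect [ 632.2 -214.2] [51.5 49.1] 30.1 sd 0.0668
red [197. 228.] zmed 0.0523 xy [ 0.3825 -0.2869] rect [ 382.3 -286.2] [47.8 46.6] 87.2 sd 0.0708
yel [181. 292.] zmed 0.0521 xy [ 0.4843 -0.4405] rect [ 484.2 -439.9] [56.4 56. ] 1.5 sd 0.0287
yel [268. 195.] zmed 0.0521 xy [ 0.4626 -0.0967] rect [463.4 -98.3] [52.1 57.7] 30.0 sd 0.0391
yel [314. 171.] zmed 0.006 xy [0.4867 0.1065] rect [486.8 108. ] [59.  56.2] 60.7 sd 0.0014
yel [363. 164.] zmed 0.0053 xy [0.6013 0.2206] rect [600.9 221.1] [64.2 48.5] 29.9 sd 0.0013
yel [417.  84.] zmed 0.0037 xy [0.5588 0.8671] rect [555.8 868.9] [142.9  80.2] 29.7 sd 0.0016
pan [ 0.71880849 -0.03880678  0.1204573 ] [0.84236788 0.08881037 0.12847651]
side
red [270. 307.] zmed 0.0055 xy [0.5187 0.4058] rect [518.8 405.2] [65.3 59. ] 34.3 sd 0.0477
red [331. 291.] zmed 0.0041 xy [0.3917 0.2931] rect [390.7 292.1] [68.3 59.1] 24.5 sd 0.0909
yel [327. 231.] zmed 0.005 xy [0.4889 0.0921] rect [488.2  95.9] [53.7 63.9] 63.2 sd 0.0022
yel [359. 188.] zmed 0.0509 xy [ 0.4551 -0.0862] rect [454.9 -85.8] [53.1 57.4] 30.5 sd 0.007
yel [385. 131.] zmed 0.0503 xy [ 0.477  -0.4308] rect [ 476.4 -431.2] [56.4 56.6] 78.0 sd 0.0909
pan [ 0.71218179 -0.02982591  0.11816218] [0.83973527 0.09726432 0.1313733 ]
```

```bash
python3 - <<'E'
from h import *
from station import viewer
P=dict(rr=(.632,-.214),sr=(.382,-.286),ry=(.480,-.436),sy=(.459,-.0915))
N=dict(rr=(.392,.293,.086),sr=(.519,.405,.08),ry=(.601,.22,.086),sy=(.488,.099,.08))
for n in ("scene","side"):
    s=dict(np.load(n+"0.npz")); h=cv2.cvtColor(s["img"],cv2.COLOR_BGR2HSV)
    vv,uu=np.mgrid[:400,:640]; uv=np.c_[uu.ravel(),vv.ravel()]
    q=plane(s,uv,.052); q0=plane(s,uv,.014); sat=h[...,1].ravel(); val=h[...,2].ravel(); hue=h[...,0].ravel()
    for k,c in P.items():
        m=(np.hypot(*(q[:,:2]-c).T)<.02)&(sat<110)&(val>110)
        print(n,"pot",k,m.sum(),q[m,:2].mean(0).round(4))
    for k,c in N.items():
        m=((np.hypot(*(q0[:,:2]-c[:2]).T)<.062)&(((sat<70)&(val>100)))).reshape(400,640).astype(np.uint8)
        pts=np.argwhere(m)[:,::-1]; 
        if len(pts)<20: continue
        w=plane(s,pts,.014)[:,:2]*1000; mr=cv2.minAreaRect(w.astype(np.float32)); print(n,"nest",k,len(pts),np.round(mr[0],1),np.round(mr[1],1),round(mr[2],1))
s=viewer.snapshot("wrist"); np.savez("w0.npz",**s); cv2.imwrite("pics/w0.png",s["img"]); print(s["position"],R.from_quat(s["rotation"]).as_matrix().round(2),s["fovy"])
a=cv2.resize(cv2.imread("pics/scene0.png")[110:210,250:430],None,fx=4,fy=4,interpolation=2)
b=cv2.resize(cv2.imread("pics/w0.png")[::1,::1],(720,450)); cv2.imwrite("pics/c0.png",b)
E
```

```text
scene pot rr 68 [ 0.6306 -0.2117]
scene pot sr 58 [ 0.3798 -0.2828]
scene pot ry 96 [ 0.4809 -0.4381]
scene pot sy 45 [ 0.4588 -0.092 ]
scene nest rr 125 [400.8 290.5] [ 79.1 100.7] 55.0
scene nest sr 173 [523.  397.9] [ 83.1 101.5] 34.6
scene nest ry 84 [604.2 213.8] [86.1 80.8] 76.2
scene nest sy 129 [493.7  96.7] [86.9 93.8] 61.3
side pot rr 24 [ 0.6297 -0.2104]
side pot sr 28 [ 0.3777 -0.2814]
side pot ry 21 [ 0.4796 -0.4363]
side pot sy 31 [ 0.4568 -0.0917]
side nest rr 160 [390.8 295.4] [81.7 85.1] 24.2
side nest sr 258 [514.8 411.9] [81.8 89.8] 33.9
side nest ry 59 [591.  232.5] [83.5 62.9] 30.3
side nest sy 92 [485.6 105.8] [81.1 89.5] 61.6
[0.57589716 0.06633793 0.37338684] [[ 1.   -0.   -0.  ]
 [-0.   -0.96 -0.26]
 [-0.    0.26 -0.96]] 60.08480552192127
```

View pics/w0.png

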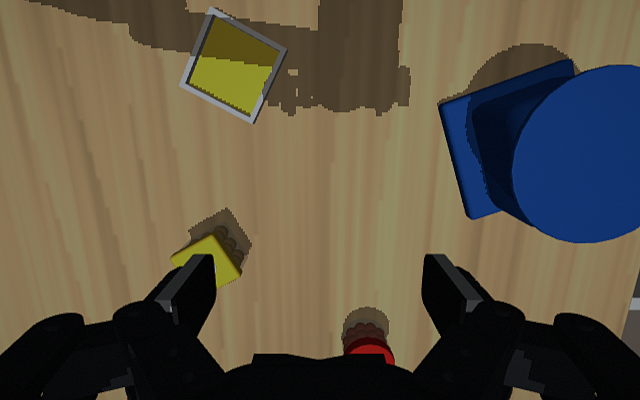

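The wrist view shows the square yellow nest at (234,65) and the square yellow pot at (210,260), partly hidden by a finger. I'll move so that one wrist picture covers the pots.

```bash
python3 -m creep '0 0 0 -0.025 0.058 0 0.085;0 0 0 -0.025 0.058 0 0.085;0 0 0 -0.025 0.058 0 0.085;0 0 0 -0.025 0.058 0 0.085;0 0 0 0 0 0 0.085;0 0 0 0 0 0 0.085'
cat >>h.py <<'E'
def wristrects(s,zmin_area=300):
    for c,m in masks2(s["img"]).items():
        cs,_=cv2.findContours(m,cv2.RETR_EXTERNAL,cv2.CHAIN_APPROX_NONE)
        for k in cs:
            if cv2.contourArea(k)<zmin_area: continue
            k=k[:,0]; z=np.median(cloud(s,k)[:,2]); zi=np.median(cloud(s,[k.mean(0)])[:,2])
            zz=.052 if zi>.03 else .005
            q=plane(s,k,zz)[:,:2]*1000; mr=cv2.minAreaRect(q.astype(np.float32))
            print(c,k.mean(0).round(),"z",round(zi,3),"centre",np.round(mr[0],1),"size",np.round(mr[1],1),"ang",round(mr[2],1))
def masks2(img):
    h=cv2.cvtColor(img,cv2.COLOR_BGR2HSV)
    return dict(yel=cv2.inRange(h,(22,170,50),(35,255,255)),red=cv2.inRange(h,(0,200,50),(5,255,255))|cv2.inRange(h,(174,200,50),(180,255,255)))
E
python3 - <<'E'
from h import *
from station import viewer
wristrects(dict(np.load("w0.npz")))
s=viewer.snapshot("wrist"); np.savez("w1.npz",**s); cv2.imwrite("pics/w1.png",s["img"]); wristrects(s)
E
```

```text
t: 0.9
tcp_pos: [0.4758, -0.2296, 0.2311]
ee_rot: [1.0, -0.001, -0.0, -0.0]
contact_force: [-0.7, 0.2, 0.0]
opening: 0.0852
yel [210. 258.] z 0.249 centre [461.3 -89.2] size [57.5 54.4] ang 29.4
yel [233.  66.] z 0.005 centre [490.3 103.4] size [69.5 68.2] ang 62.3
red [374. 352.] z 0.052 centre [ 636.7 -193. ] size [19.6 53. ] ang 72.4
yel [322. 347.] z 0.054 centre [ 481.  -415.1] size [50.7 30. ] ang 3.8
yel [296.  25.] z 0.053 centre [460.  -93.3] size [53.3 54.3] ang 29.2
red [222. 230.] z 0.053 centre [ 381.3 -281.5] size [53.  52.7] ang 87.2
red [482. 159.] z 0.052 centre [ 631.2 -211.3] size [55.3 56.5] ang 89.8
```

View pics/w1.png

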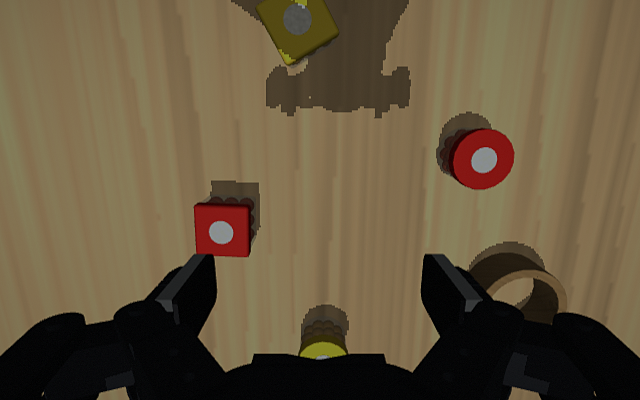

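The second wrist view shows the square red pot at (222,230), the round red at (483,159), the square yellow at (297,25) and the round yellow at (322,350). The tape roll is at (517,283). The fits agree with the fixed cameras to about 2 mm. I'll pick the square yellow pot first, with the jaws at 29° yaw.

```bash
python3 -m creep '0 0 0 -0.006 -0.046 0 0.085;0 0 0 -0.006 -0.046 0 0.085;0 0 0 -0.005 -0.046 0 0.085;0 0 -9.8 0 0 0.04 0.085;0 0 -9.8 0 0 0.04 0.085;0 0 -9.7 0 0 0.04 0.085;0 0 0 0 0 0.03 0.085;0 0 0 0 0 0 0.085;0 0 0 0 0 0 0.085'
```

```text
t: 2.08
tcp_pos: [0.46, -0.0909, 0.0821]
ee_rot: [0.967, 0.254, 0.001, 0.0]
contact_force: [-0.2, 0.0, 0.0]
opening: 0.0849
```

```bash
python3 -m creep '0 0 0 0 0 0.03 0.085;0 0 0 0 0 0.03 0.085;0 0 0 0 0 0 0.085;0 0 0 0 0 0 0.045;0 0 0 0 0 0 0.045;0 0 0 0 0 0 0.045;0 0 0 0 0 0 0.045;0 0 0 0 0 0 0.045;0 0 0 0 0 0 0.045' 40; python3 - <<'E'
from station import monitor
o=monitor.get_obs(); print(o["opening"],o["tcp_pos"],o["contact_force"])
E
```

```text
t: 3.2
tcp_pos: [0.4605, -0.092, 0.023]
ee_rot: [0.967, 0.253, 0.002, 0.001]
contact_force: [-0.7, 0.5, 6.2]
opening: 0.0531
0.053061072419357265 [ 0.46045122 -0.09198856  0.02297701] [-0.65107003  0.45617077  6.24535896]
```

```bash
cat >>h.py <<'E'
def go(x,y,z,yaw=None):
    from station import monitor
    o=monitor.get_obs(); T=R.from_quat(o["ee_rot"]).as_matrix(); d=T.T@(np.array([x,y,z])-o["tcp_pos"])
    cur=np.degrees(np.arctan2(T[1,0],T[0,0])); print("tool shift",d.round(4),"cur yaw",cur.round(2),"tool turn z",None if yaw is None else -round(yaw-cur,2),"open",round(o["opening"],4),"tilt",R.from_matrix(T).as_matrix()[:,2].round(4))
E
python3 -m creep '0 0 0 0 0 -0.03 0.045;0 0 0 0 0 -0.04 0.045;0 0 0 0.030 -0.0385 0 0.045;0 0 0 0.030 -0.0385 0 0.045;0 0 0 0.030 -0.0385 0 0.045;0 0 0 0.030 -0.0385 0 0.045;0 0 -8.2 0 0 0 0.045;0 0 -8.2 0 0 0 0.045;0 0 -8.2 0 0 0 0.045;0 0 -8.2 0 0 0 0.045;0 0 0 0 0 0 0.045;0 0 0 0 0 0 0.045;0 0 0 0 0 0 0.045'
python3 - <<'E'
from h import *
from station import viewer
go(.490,.102,.028,62)
s=viewer.snapshot("wrist"); np.savez("w2.npz",**s); cv2.imwrite("pics/w2.png",s["img"]); wristrects(s)
E
```

```text
t: 4.82
tcp_pos: [0.4883, 0.1014, 0.0915]
ee_rot: [0.857, 0.515, 0.0, 0.0]
contact_force: [-0.2, 0.6, -0.7]
opening: 0.0532
tool shift [0.0013 0.0012 0.0635] cur yaw 62.02 tool turn z 0.02 open 0.0532 tilt [ 2.e-04  0.e+00 -1.e+00]
yel [534. 266.] z 0.005 centre [603.5 218.9] size [68.7 67.5] ang 39.8
yel [318. 280.] z 0.122 centre [519.7  84.9] size [84.2 88.9] ang 62.0
yel [323. 175.] z 0.005 centre [472.8 112.5] size [69.3 26.1] ang 61.9
```

View pics/w2.png

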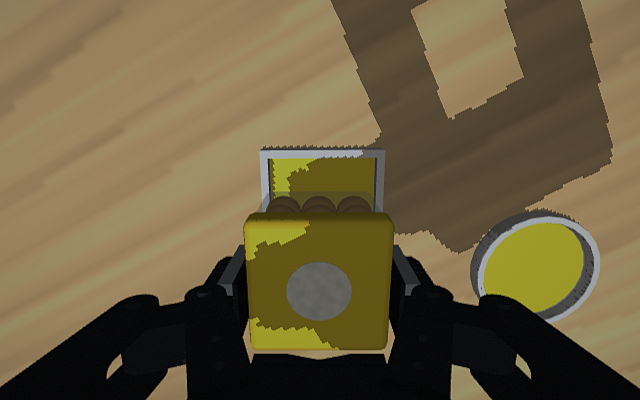

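The view shows the square yellow nest at (322,180) squarely under the held pot (318,280), and the round yellow nest at (535,266). It needs about 2 mm of correction in each axis, then I lower.

```bash
python3 -m creep '0 0 0 0.002 0.002 0.02 0.045;0 0 0 0 0 0.02 0.045;0 0 0 0 0 0.012 0.045;0 0 0 0 0 0.006 0.045;0 0 0 0 0 0.004 0.045;0 0 0 0 0 0 0.045;0 0 0 0 0 0 0.045'; python3 - <<'E'
from h import *
go(.490,.102,.028,62)
E
```

```text
t: 5.75
tcp_pos: [0.4914, 0.1023, 0.0297]
ee_rot: [0.857, 0.516, 0.0, 0.0]
contact_force: [0.4, 0.4, -1.3]
opening: 0.0532
tool shift [-0.0009 -0.0011  0.0017] cur yaw 62.1 tool turn z 0.1 open 0.0532 tilt [ 9.e-04  1.e-04 -1.e+00]
```

```bash
python3 -m creep '0 0 0 0 0 0.0015 0.045;0 0 0 0 0 0 0.045;0 0 0 0 0 0 0.085;0 0 0 0 0 0 0.085;0 0 0 0 0 0 0.085;0 0 0 0 0 0 0.085;0 0 0 0 0 -0.03 0.085;0 0 0 0 0 -0.06 0.085;0 0 0 0 0 -0.06 0.085' && python3 -m creep '0 0 9.26 0 0 -0.02 0.085;0 0 9.26 0 0 0 0.085;0 0 9.26 0 0 0 0.085;0 0 9.26 0 0 0 0.085;0 0 9.26 0 0 0 0.085;0 0 9.26 0 0 0 0.085;0 0 9.26 0 0 0 0.085;0 0 0 -0.0115 0.0486 0 0.085;0 0 0 -0.0115 0.0486 0 0.085;0 0 0 -0.0115 0.0486 0 0.085;0 0 0 -0.0115 0.0486 0 0.085;0 0 0 -0.0115 0.0486 0 0.085;0 0 0 -0.0115 0.0486 0 0.085;0 0 0 -0.0115 0.0486 0 0.085;0 0 0 -0.0115 0.0486 0 0.085;0 0 0 0 0 0 0.085;0 0 0 0 0 0 0.085'; python3 - <<'E'
from h import *
from station import viewer
go(.380,-.282,.022,-2.8)
s=viewer.snapshot("scene"); wristrects(s,60)
E
```

```text
t: 6.88
tcp_pos: [0.4904, 0.1022, 0.179]
ee_rot: [0.857, 0.516, -0.001, -0.0]
contact_force: [1.1, 0.9, -0.1]
opening: 0.085
t: 9.0
tcp_pos: [0.3802, -0.2813, 0.1975]
ee_rot: [1.0, -0.024, -0.0, -0.001]
contact_force: [-0.5, 0.2, -0.3]
opening: 0.0849
tool shift [-1.000e-04  9.000e-04  1.755e-01] cur yaw -2.79 tool turn z 0.01 open 0.0849 tilt [-6.0e-04  1.2e-03 -1.0e+00]
yel [40. 16.] z 0.281 centre [-1714.4   597. ] size [460.1 718.7] ang 62.6
red [374.  24.] z 0.182 centre [ 126.8 1388.6] size [118.9 124.4] ang 29.2
red [335.   7.] z 0.253 centre [-246.1 1563.9] size [263.4 385.4] ang 23.6
```

```bash
python3 -m creep '0 0 0 0 0.001 0.058 0.085;0 0 0 0 0 0.058 0.085;0 0 0 0 0 0.04 0.085;0 0 0 0 0 0.02 0.085;0 0 0 0 0 0 0.085;0 0 0 0 0 0 0.045;0 0 0 0 0 0 0.045;0 0 0 0 0 0 0.045;0 0 0 0 0 0 0.045;0 0 0 0 0 0 0.045;0 0 0 0 0 0 0.045' 40; python3 - <<'E'
from h import *
go(.518,.405,.1,34)
E
```

```text
t: 10.42
tcp_pos: [0.3816, -0.2832, 0.0232]
ee_rot: [1.0, -0.024, 0.001, 0.001]
contact_force: [0.8, 1.8, 6.8]
opening: 0.0532
tool shift [ 0.1035 -0.6938 -0.0775] cur yaw -2.75 tool turn z -36.75 open 0.0532 tilt [ 0.0024 -0.0014 -1.    ]
```

```bash
python3 -m creep '0 0 0 0 0 -0.03 0.045;0 0 0 0 0 -0.05 0.045;0 0 0 0 0 -0.05 0.045;0 0 0 0.0074 -0.0496 0 0.045;0 0 0 0.0074 -0.0496 0 0.045;0 0 0 0.0074 -0.0496 0 0.045;0 0 0 0.0074 -0.0496 0 0.045;0 0 0 0.0074 -0.0496 0 0.045;0 0 0 0.0074 -0.0496 0 0.045;0 0 0 0.0074 -0.0496 0 0.045;0 0 0 0.0074 -0.0496 0 0.045;0 0 0 0.0074 -0.0496 0 0.045;0 0 0 0.0074 -0.0496 0 0.045;0 0 0 0.0074 -0.0496 0 0.045;0 0 0 0.0074 -0.0496 0 0.045;0 0 0 0.0074 -0.0496 0 0.045;0 0 0 0.0074 -0.0496 0 0.045' && python3 -m creep '0 0 -9.2 0 0 0.02 0.045;0 0 -9.2 0 0 0.02 0.045;0 0 -9.2 0 0 0.02 0.045;0 0 -9.2 0 0 0 0.045;0 0 0 0 0 0 0.045;0 0 0 0 0 0 0.045;0 0 0 0 0 0 0.045'
python3 - <<'E'
from h import *
from station import viewer
go(.518,.405,.028,34)
s=viewer.snapshot("wrist"); np.savez("w3.npz",**s); cv2.imwrite("pics/w3.png",s["img"]); wristrects(s)
E
```

```text
t: 12.55
tcp_pos: [0.5171, 0.4073, 0.1521]
ee_rot: [1.0, -0.024, 0.0, 0.0]
contact_force: [0.2, 0.7, 0.2]
opening: 0.0529
t: 13.42
tcp_pos: [0.5173, 0.4061, 0.0924]
ee_rot: [0.956, 0.292, 0.0, -0.0]
contact_force: [-0.1, -0.1, -0.4]
opening: 0.0535
tool shift [-0.0001  0.0013  0.0644] cur yaw 33.99 tool turn z -0.01 open 0.0535 tilt [ 8.e-04  6.e-04 -1.e+00]
red [318. 282.] z 0.123 centre [538.8 375.7] size [84.3 89. ] ang 33.9
red [ 81. 236.] z 0.005 centre [391.8 292.6] size [69.7 70.9] ang 21.5
red [320. 174.] z 0.006 centre [507.4 424.1] size [69.2 26.1] ang 33.9
```

View pics/w3.png

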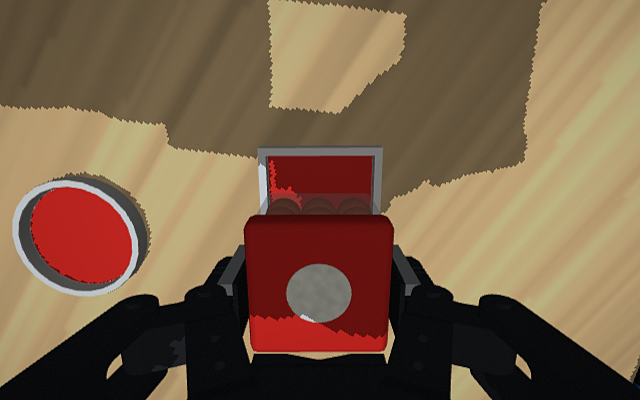

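The square red nest is visible at (320,180), aligned under the held pot. The round red nest is at (76,237). I'll correct by about 2 mm and lower.

```bash
python3 -m creep '0 0 0 0.002 0.0015 0.02 0.045;0 0 0 0 0 0.02 0.045;0 0 0 0 0 0.012 0.045;0 0 0 0 0 0.006 0.045;0 0 0 0 0 0.004 0.045;0 0 0 0 0 0.0015 0.045;0 0 0 0 0 0 0.045;0 0 0 0 0 0 0.045'; python3 - <<'E'
from h import *
go(.631,-.211,.195,0)
E
```

```text
t: 14.48
tcp_pos: [0.5198, 0.406, 0.0288]
ee_rot: [0.956, 0.293, 0.0, -0.0]
contact_force: [0.3, 0.5, -2.1]
opening: 0.0535
tool shift [-0.2535  0.5733 -0.1664] cur yaw 34.08 tool turn z 34.08 open 0.0535 tilt [ 7.e-04  5.e-04 -1.e+00]
```

```bash
python3 -m creep '0 0 0 0 0 0 0.085;0 0 0 0 0 0 0.085;0 0 0 0 0 0 0.085;0 0 0 0 0 0 0.085;0 0 0 0 0 -0.03 0.085;0 0 0 0 0 -0.06 0.085;0 0 0 0 0 -0.06 0.085;0 0 8.5 0 0 -0.02 0.085;0 0 8.5 0 0 0 0.085;0 0 8.5 0 0 0 0.085;0 0 8.5 0 0 0 0.085' && python3 -m creep '0 0 0 0.0086 0.0475 0 0.085;0 0 0 0.0086 0.0475 0 0.085;0 0 0 0.0086 0.0475 0 0.085;0 0 0 0.0086 0.0475 0 0.085;0 0 0 0.0086 0.0475 0 0.085;0 0 0 0.0086 0.0475 0 0.085;0 0 0 0.0086 0.0475 0 0.085;0 0 0 0.0086 0.0475 0 0.085;0 0 0 0.0086 0.0475 0 0.085;0 0 0 0.0086 0.0475 0 0.085;0 0 0 0.0086 0.0475 0 0.085;0 0 0 0.0086 0.0475 0 0.085;0 0 0 0.0086 0.0475 0 0.085;0 0 0 0 0 0 0.085;0 0 0 0 0 0 0.085;0 0 0 0 0 0 0.085'
python3 - <<'E'
from h import *
from station import viewer
go(.631,-.211,.022,0)
s=viewer.snapshot("side"); cv2.imwrite("pics/side1.png",s["img"])
s=dict(np.load("w1.npz")); uv=np.array([[u,v] for u in range(455,570) for v in range(245,330)]); p=cloud(s,uv); p=p[(abs(p[:,2]-.046)<.003)]; print("tape",p.min(0),p.max(0))
E
```

```text
t: 15.85
tcp_pos: [0.5194, 0.4057, 0.1984]
ee_rot: [1.0, -0.002, 0.0, -0.0]
contact_force: [0.2, 0.1, -0.1]
opening: 0.0853
t: 17.85
tcp_pos: [0.6319, -0.2101, 0.1983]
ee_rot: [1.0, 0.001, -0.0, -0.0]
contact_force: [0.4, 0.5, -1.1]
opening: 0.0847
tool shift [-0.0008  0.001   0.1763] cur yaw 0.15 tool turn z 0.15 open 0.0847 tilt [-6.e-04  7.e-04 -1.e+00]
tape [ 0.65375333 -0.39345493  0.04300116] [ 0.74336446 -0.32605355  0.04875151]
```

View pics/side1.png

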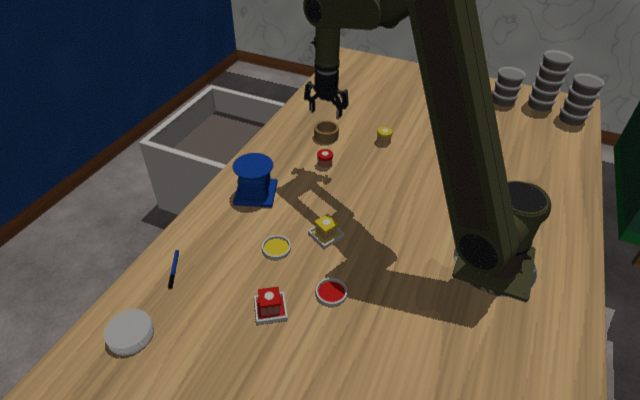

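The side view shows both square pots seated, yellow at (326,228) and red at (269,300). The tape starts at y ≈ −0.32, clear of the grasp at the round red pot.

```bash
python3 -m creep '0 0 0 -0.001 0.001 0.058 0.085;0 0 0 0 0 0.058 0.085;0 0 0 0 0 0.04 0.085;0 0 0 0 0 0.02 0.085;0 0 0 0 0 0 0.085;0 0 0 0 0 0 0.045;0 0 0 0 0 0 0.045;0 0 0 0 0 0 0.045;0 0 0 0 0 0 0.045;0 0 0 0 0 0 0.045;0 0 0 0 0 0 0.045' 40; python3 - <<'E'
from h import *
go(.392,.293,.15)
E
```

```text
t: 19.27
tcp_pos: [0.6327, -0.2128, 0.0244]
ee_rot: [1.0, 0.001, 0.002, 0.0]
contact_force: [0.7, 0.7, 6.4]
opening: 0.0571
tool shift [-0.2396 -0.506  -0.127 ] cur yaw 0.07 tool turn z None open 0.0571 tilt [ 0.0036 -0.001  -1.    ]
```

```bash
python3 -m creep '0 0 0 0 0 -0.03 0.045;0 0 0 0 0 -0.05 0.045;0 0 0 0 0 -0.05 0.045;0 0 0 -0.0218 -0.046 0 0.045;0 0 0 -0.0218 -0.046 0 0.045;0 0 0 -0.0218 -0.046 0 0.045;0 0 0 -0.0218 -0.046 0 0.045;0 0 0 -0.0218 -0.046 0 0.045;0 0 0 -0.0218 -0.046 0 0.045;0 0 0 -0.0218 -0.046 0 0.045;0 0 0 -0.0218 -0.046 0 0.045;0 0 0 -0.0218 -0.046 0 0.045;0 0 0 -0.0218 -0.046 0 0.045;0 0 0 -0.0218 -0.046 0 0.045;0 0 0 0 0 0.03 0.045;0 0 0 0 0 0.03 0.045;0 0 0 0 0 0 0.045;0 0 0 0 0 0 0.045;0 0 0 0 0 0 0.045'
python3 - <<'E'
from h import *
from station import viewer
go(.392,.293,.028)
s=viewer.snapshot("wrist"); np.savez("w4.npz",**s); cv2.imwrite("pics/w4.png",s["img"]); wristrects(s)
E
```

```text
t: 21.65
tcp_pos: [0.3919, 0.2935, 0.0936]
ee_rot: [1.0, 0.0, 0.001, -0.001]
contact_force: [0.2, 0.3, -0.2]
opening: 0.0574
tool shift [-0.      0.0006  0.0656] cur yaw 0.05 tool turn z None open 0.0574 tilt [ 0.0023  0.0015 -1.    ]
yel [601. 305.] z 0.004 centre [604.1 212.1] size [64.5 67.9] ang 13.7
red [318. 280.] z 0.122 centre [394.  257.7] size [94.3 90.6] ang 62.6
red [317. 184.] z 0.005 centre [392.9 307.3] size [73.9 46.4] ang 1.1
red [574.  31.] z 0.057 centre [516.7 389.3] size [68.1 39.1] ang 0.0
red [488.  49.] z 0.005 centre [502.4 395.8] size [21.1 69.4] ang 34.2
```

View pics/w4.png

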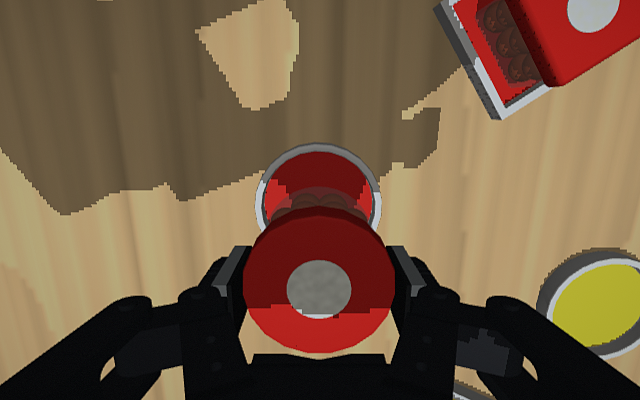

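The round red nest shows at (318,195), centred under the pot to within 1 mm. Lowering.

```bash
python3 -m creep '0 0 0 0.001 0 0.02 0.045;0 0 0 0 0 0.02 0.045;0 0 0 0 0 0.012 0.045;0 0 0 0 0 0.006 0.045;0 0 0 0 0 0.004 0.045;0 0 0 0 0 0.0025 0.045;0 0 0 0 0 0 0.045;0 0 0 0 0 0 0.045'; python3 - <<'E'
from h import *
go(.480,-.437,.195,0)
E
```

```text
t: 22.7
tcp_pos: [0.392, 0.2934, 0.0283]
ee_rot: [1.0, 0.001, 0.0, -0.0]
contact_force: [-0.9, 0.2, 4.3]
opening: 0.0567
tool shift [ 0.0871  0.7304 -0.167 ] cur yaw 0.08 tool turn z 0.08 open 0.0567 tilt [ 8.e-04  6.e-04 -1.e+00]
```

```bash
python3 -m creep '0 0 0 0 0 0 0.085;0 0 0 0 0 0 0.085;0 0 0 0 0 0 0.085;0 0 0 0 0 0 0.085;0 0 0 0 0 -0.03 0.085;0 0 0 0 0 -0.06 0.085;0 0 0 0 0 -0.06 0.085;0 0 0 0 0 -0.02 0.085' && python3 -m creep '0 0 0 0.0058 0.0487 0 0.085;0 0 0 0.0058 0.0487 0 0.085;0 0 0 0.0058 0.0487 0 0.085;0 0 0 0.0058 0.0487 0 0.085;0 0 0 0.0058 0.0487 0 0.085;0 0 0 0.0058 0.0487 0 0.085;0 0 0 0.0058 0.0487 0 0.085;0 0 0 0.0058 0.0487 0 0.085;0 0 0 0.0058 0.0487 0 0.085;0 0 0 0.0058 0.0487 0 0.085;0 0 0 0.0058 0.0487 0 0.085;0 0 0 0.0058 0.0487 0 0.085;0 0 0 0.0058 0.0487 0 0.085;0 0 0 0.0058 0.0487 0 0.085;0 0 0 0.0058 0.0487 0 0.085;0 0 0 0 0 0 0.085;0 0 0 0 0 0 0.085;0 0 0 0 0 0 0.085'
python3 - <<'E'
from h import *
go(.480,-.437,.022,0)
E
```

```text
t: 23.7
tcp_pos: [0.3936, 0.2944, 0.2019]
ee_rot: [1.0, 0.001, 0.003, -0.002]
contact_force: [-0.4, -0.5, -0.8]
opening: 0.0847
t: 25.95
tcp_pos: [0.4795, -0.4357, 0.1977]
ee_rot: [1.0, 0.001, -0.0, -0.001]
contact_force: [0.1, -0.2, -0.0]
opening: 0.0851
tool shift [0.0006 0.0016 0.1757] cur yaw 0.13 tool turn z 0.13 open 0.0851 tilt [-7.0e-04  1.2e-03 -1.0e+00]
```

```bash
python3 -m creep '0 0 0 0.0005 0.001 0.058 0.085;0 0 0 0 0 0.058 0.085;0 0 0 0 0 0.04 0.085;0 0 0 0 0 0.02 0.085;0 0 0 0 0 0 0.085;0 0 0 0 0 0 0.045;0 0 0 0 0 0 0.045;0 0 0 0 0 0 0.045;0 0 0 0 0 0 0.045;0 0 0 0 0 0 0.045;0 0 0 0 0 0 0.045' 40; python3 - <<'E'
from h import *
go(.601,.221,.15)
E
```

```text
t: 27.32
tcp_pos: [0.4814, -0.4391, 0.0239]
ee_rot: [1.0, 0.001, 0.001, 0.001]
contact_force: [0.4, 0.3, 6.2]
opening: 0.0568
tool shift [ 0.1208 -0.6596 -0.1273] cur yaw 0.08 tool turn z None open 0.0568 tilt [ 0.0028 -0.0024 -1.    ]
```

```bash
python3 -m creep '0 0 0 0 0 -0.03 0.045;0 0 0 0 0 -0.05 0.045;0 0 0 0 0 -0.05 0.045;0 0 0 0.0086 -0.0471 0 0.045;0 0 0 0.0086 -0.0471 0 0.045;0 0 0 0.0086 -0.0471 0 0.045;0 0 0 0.0086 -0.0471 0 0.045;0 0 0 0.0086 -0.0471 0 0.045;0 0 0 0.0086 -0.0471 0 0.045;0 0 0 0.0086 -0.0471 0 0.045;0 0 0 0.0086 -0.0471 0 0.045;0 0 0 0.0086 -0.0471 0 0.045;0 0 0 0.0086 -0.0471 0 0.045;0 0 0 0.0086 -0.0471 0 0.045;0 0 0 0.0086 -0.0471 0 0.045;0 0 0 0.0086 -0.0471 0 0.045;0 0 0 0.0086 -0.0471 0 0.045;0 0 0 0 0 0.06 0.045;0 0 0 0 0 0 0.045;0 0 0 0 0 0 0.045'
python3 - <<'E'
from h import *
from station import viewer
go(.601,.221,.028)
s=viewer.snapshot("wrist"); np.savez("w5.npz",**s); cv2.imwrite("pics/w5.png",s["img"]); wristrects(s)
E
```

```text
t: 29.82
tcp_pos: [0.6, 0.221, 0.0927]
ee_rot: [1.0, 0.0, 0.0, 0.0]
contact_force: [0.6, 0.6, -0.7]
opening: 0.0571
tool shift [ 0.001  -0.      0.0647] cur yaw 0.05 tool turn z None open 0.0571 tilt [ 2.e-04 -1.e-04 -1.e+00]
yel [170. 385.] z 0.236 centre [502.9 115.5] size [25.1 23.6] ang 89.3
yel [318. 281.] z 0.122 centre [601.4 185.9] size [95.2 90. ] ang 89.9
yel [322. 190.] z 0.077 centre [603.8 241.7] size [34.  58.6] ang 86.5
red [ 23. 100.] z 0.015 centre [410.7 289.5] size [71.2 25.8] ang 76.3
```

View pics/w5.png

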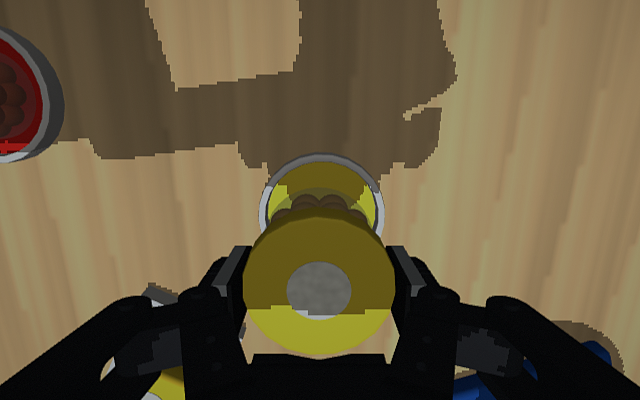

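```bash
python3 - <<'E'
from h import *
for n,c in (("w4","red"),("w5","yel")):
    s=dict(np.load(n+".npz")); m=masks2(s["img"])[c]
    k=max((k[:,0] for k in cv2.findContours(m,0,1)[0] if abs(k[:,0,0].mean()-320)<15 and k[:,0,1].mean()<230),key=len)
    q=plane(s,k,.0045)[:,:2]; print(n,q.min(0),q.max(0))
    h=cv2.cvtColor(s["img"],cv2.COLOR_BGR2HSV); vv,uu=np.mgrid[135:210,240:400]; uv=np.c_[uu.ravel(),vv.ravel()]
    p=cloud(s,uv); p=p[(abs(p[:,2]-.014)<.0025)]; print(len(p),p.min(0),p.max(0))
E
```

```text
w4 [0.3561626 0.2832173] [0.43014338 0.33036456]
1518 [0.35077387 0.29279786 0.01150101] [0.4356242  0.33726574 0.01629525]
w5 [0.56670077 0.20632531] [0.64042222 0.25110895]
1345 [0.56169578 0.22053973 0.01153322] [0.64548467 0.25818303 0.01612047]
```

The round yellow nest (322,200) sits lower in the picture than I expected. Recomputed on its floor and rim heights, its centre is about (0.604, 0.214), so I shift +3.6 mm in x and −6.5 mm in y before lowering.

```bash
python3 -m creep '0 0 0 0.0036 0.0065 0 0.045;0 0 0 0 0 0.02 0.045;0 0 0 0 0 0.02 0.045;0 0 0 0 0 0.012 0.045;0 0 0 0 0 0.006 0.045;0 0 0 0 0 0.004 0.045;0 0 0 0 0 0.002 0.045;0 0 0 0 0 0 0.045;0 0 0 0 0 0 0.045'; python3 - <<'E'
from h import *
go(.6036,.2145,.028)
E
```

```text
t: 31.0
tcp_pos: [0.6035, 0.215, 0.0281]
ee_rot: [1.0, 0.001, 0.0, -0.0]
contact_force: [-0.7, -1.0, -1.6]
opening: 0.0569
tool shift [0.0001 0.0005 0.0001] cur yaw 0.09 tool turn z None open 0.0569 tilt [ 5.e-04  1.e-04 -1.e+00]
```

Next: release, lift, and back off toward −y for a final wrist view of all the nests.

```bash
python3 -m creep '0 0 0 0 0 0 0.085;0 0 0 0 0 0 0.085;0 0 0 0 0 0 0.085;0 0 0 0 0 0 0.085;0 0 0 0 0 -0.03 0.085;0 0 0 0 0 -0.06 0.085;0 0 0 0 0 -0.06 0.085;0 0 0 -0.03 0.03 -0.05 0.085;0 0 0 -0.03 0.03 -0.05 0.085;0 0 0 -0.03 0.04 0 0.085;0 0 0 0 0 0 0.085;0 0 0 0 0 0 0.085'
python3 - <<'E'
from h import *
from station import viewer
for n in ("wrist","side","scene"):
    s=viewer.snapshot(n); cv2.imwrite(f"pics/f_{n}.png",s["img"]); np.savez(f"f_{n}.npz",**s)
    h=cv2.cvtColor(s["img"],cv2.COLOR_BGR2HSV)
    vv,uu=np.mgrid[:400,:640]; uv=np.c_[uu.ravel(),vv.ravel()]; q=plane(s,uv,.057); p=cloud(s,uv); sat=h[...,1].ravel()
    for k,c in dict(sy=(.4905,.102),sr=(.519,.406),rr=(.392,.293),ry=(.6036,.2145)).items():
        d=np.hypot(*(q[:,:2]-c).T); m=(d<.018)&(sat<110)&(abs(p[:,2]-.057)<.008); t=(d<.02)&(abs(p[:,2]-.057)<.008)
        print(n,k,m.sum(),q[m,:2].mean(0).round(4) if m.any() else '',"top z",np.median(p[t,2]).round(4) if t.any() else '')
E
```

```text
t: 32.5
tcp_pos: [0.5165, 0.1176, 0.2733]
ee_rot: [1.0, 0.0, 0.0, -0.0]
contact_force: [-0.4, 0.3, 0.2]
opening: 0.0849
wrist sy 400 [0.4915 0.1023] top z 0.0573
wrist sr 0  top z 
wrist rr 0  top z 0.056
wrist ry 509 [0.6051 0.2156] top z 0.0564
side sy 39 [0.4888 0.1035] top z 0.0567
side sr 61 [0.519  0.4066] top z 0.0573
side rr 54 [0.3907 0.2958] top z 0.056
side ry 41 [0.6022 0.2176] top z 0.0558
scene sy 34 [0.4915 0.102 ] top z 0.0578
scene sr 22 [0.5203 0.4059] top z 0.0578
scene rr 23 [0.3932 0.293 ] top z 0.057
scene ry 30 [0.6055 0.2148] top z 0.0566
```

View pics/f_wrist.png

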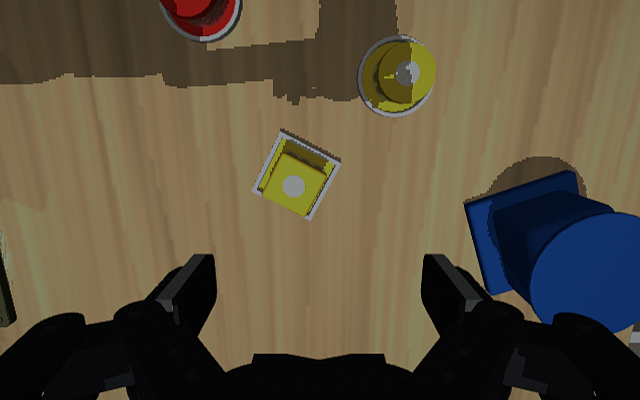

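View pics/f_scene.png

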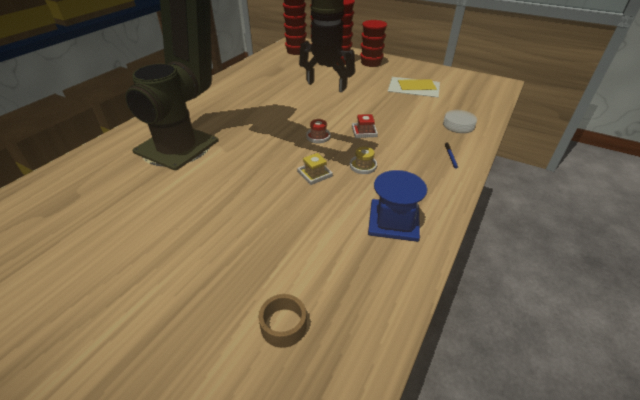

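View pics/f_side.png

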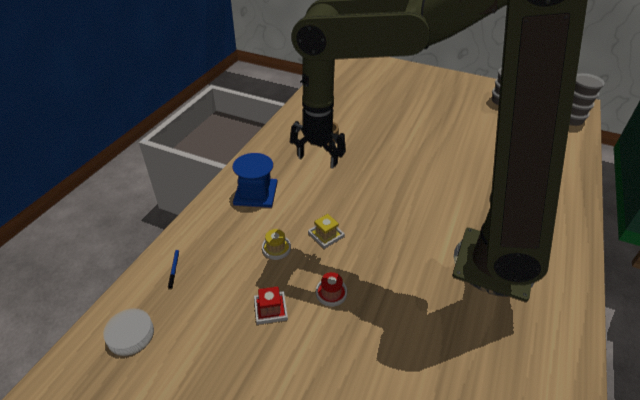

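All four pots sit in their matching nests: square yellow (315,165), round yellow (364,157), square red (365,124) and round red (318,130) in the scene view. Lid tops read 56–58 mm, which means flat on the floors. The tape (283,318) and scale (397,205) have not moved. Handing in.

```bash
python3 -c "from station import robot; print(robot.close_job())"
```

```text
the job is handed in; nothing more can be done
None
```

I placed all four pots in the nests matching their shape and colour and handed the job in at about 33 s of the 96 s allowed. The highest wrist reading I saw was about 7 N, against the 120 N limit; I only read it at the end of each move.

- **Seating:** the last camera checks put every lid centre within about 3 mm of its nest centre. Lid heights were 56–58 mm, which is what flat on the 4–5 mm floors should give.
- **Clear of the scene:** the gripper was open and clear of everything, and the tape roll and scale looked unmoved.
- **Disagreements:** the first fixed-camera estimate of the round yellow nest was about 7 mm off. I caught it in the wrist view and corrected before lowering. The final sticker positions differ by 2–3 mm between cameras, within calibration error. The final wrist view did not show the square red pot and showed only part of the round red one, so those two rest on the scene and side views.

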